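Slide the blue resin sample into the UV curing track

TASK

Put the sled that carries the blue resin cube into the curing track: enter at the track's open end, slide it along under the lips until it is fully home against the red stop in front of the UV flashlight, then let go. Leave the sled with the amber cube and the frosted cup where they stand.

Things in the scene. Friction and masses are not known exactly. Their poses are not given: they have to be found in the camera images.
- blue_sled: Loose rigid sled with a translucent blue cube fixed on top, 0.13 to 0.25 kg. Origin: centre of its underside; z up, x along its foot. Steel foot 60 (x) x 40 (y) x 6 mm high; neck 30 (x) x 14 (y) mm, z 6 to 30; plate 32 mm square, z 30 to 34; blue cube 36 mm, z 34 to 70, sides parallel to the foot's: grip it there. Same either way round. Neighbours' centres are at least 120 mm off.
- amber_sled: The same sled with an amber cube: to be left alone, upright where it stands. Origin: centre of its underside, z up.
- cup: Empty frosted glass cup, 72 mm across the rim, 85 mm tall, standing upright on the counter: to be left alone. Origin: centre of its underside, z up.
- track: Aluminium track fixed on the counter, 66 mm wide. Origin: centre of channel's underside; z up, x from open end (x -90 mm) to face of red stop (x +90; 30 tall). Floor top z 5; walls 50 apart; lips at z 19 to 24 leave a 26 mm slot: foot runs below the lips, neck in the slot, cube above. Fully home: sled origin at x +60, y 0, z 5. UV flashlight behind the stop, x 115 to 250, 67 tall.

How it is judged:
On the way:
1. the blue sled's foot is entering the open end of the track, under the lips (y of blue_sled in the frame of track between -0.012 and 0.012 m and z of blue_sled in the frame of track below 0.016 m and x of blue_sled in the frame of track between -0.11 and -0.01 m), for 0.1 s.
At the end, for the whole second after the job is handed in: The blue sled sits in the track with its foot under the lips (within 12 mm of the centre line, underside no more than 16 mm above the track's underside), its origin within 15 mm of the fully home point, aligned within 11 degrees, upright within 8 degrees, released and at rest (y of blue_sled in the frame of track between -0.012 and 0.012 m and z of blue_sled in the frame of track below 0.016 m and x of blue_sled in the frame of track between 0.045 and 0.07 m and angle between the x axis of blue_sled and the x axis of track, either way round below 0.2 rad and angle between blue_sled's own z axis and vertical below 0.15 rad and linear speed of blue_sled below 0.02 m/s); the robot touches nothing.
It fails at once if the amber sled is moved by more than 30 mm or tipped (distance of amber_sled from where it was at the start of the episode above 0.03 m or angle between amber_sled's own z axis and vertical above 0.5 rad).
It fails at once if the frosted cup is moved by more than 30 mm or tipped (distance of cup from where it was at the start of the episode above 0.03 m or angle between cup's own z axis and vertical above 0.5 rad).
It also fails if it takes over 45 s, if anything falls off the work surface, if the arm or the gripper's body presses on something with over 40 N, if the wrist force passes 120 N, or if a joint passes its speed limit or range.

ROBOT

A 6-joint arm with a two-finger parallel gripper is mounted at the origin on the work surface. World frame = base frame: x ahead of the robot, y to its left, z up, the work surface at z = 0. Lengths are in m, angles in rad, forces in N, time in s.
With the tool pointing down it reaches from about 0.35 to 0.975 m from the base axis. Payload 4.9 kg.
Tool frame: the origin (TCP) lies midway between the tips of the shut fingers; the grasp point (between the pads) lies 19 mm behind it; z points along the fingers, y is the line along which they close (so a half turn about z gives the same grasp; the last joint's range is limited). The gripper opens to 85 mm and grips with 20 to 120 N. Pads are 22 mm wide; open, the fingers measure 114 mm over their backs; the gripper's body (76 mm by 85 mm) begins 54 mm behind the grasp point. The pads swing forward as they close: fully open they stand 13 mm farther back than shut.
Start: joints at [1.178, 0.053, 1.613, -0, 1.476, -0.119], TCP at [0.169, 0.602, 0.196] pointing down, gripper open.
Joint ranges: [-3.01, 3.01], [-1.01, 2.22], [0.06, 2.58], [-1.02, 4.17], [0.09, 2.62], [-3.14, 3.14]. Speed limits (rad/s): [2.57, 2.57, 3.14, 3.14, 3.14, 3.14].

INTERFACE

Orientations are given as a unit quaternion [w, x, y, z].
In Python, from plant import manip, eyes, status, job_done gives the robot as it stands (manip), with the cameras (eyes), the job as plain functions and the readings (status).
- The arm moves only by the shell command python3 shift.py 'ROWS'. ROWS is a JSON list of rows, 1 to 5 of them, each of 7 numbers: the opening from 0.0 (shut) to 1.0 (fully open), then dx, dy, dz in m, then a rotation vector rx, ry, rz in rad; each row shifts and turns the commanded pose from where the row before left it, along the tool's axes as they then stand; what a row does not reach is not made up. A row lasts 1/8 s, in which the tool goes at most 0.0625 m and 0.188 rad, less where a joint would pass 70% of its speed; a pose out of reach is approached as far as the arm can. The fingers move at their own pace and stop on an object; the grip force is fixed at half the most. Time passes only in rows, so rows that do not move let the fingers close. It prints the time, the measured TCP pose, the force, the opening and the grip force at its end.
- status.state(): the state, without advancing time (a new reading comes with each control period).
- eyes.grab_frame(name): name is "side" or "top" or "wrist"; returns the picture (400x640x3 uint8, red, green, blue); there is no depth.
- eyes.camera_params(name): a dict with "intrinsics" (3x3 intrinsics, pixels), "xyz" and "orientation" of the camera in the world. Camera axes: x right, y down, z forward; pixel columns grow to the right and rows downward; lengths in m; the calibration is good to about 2 mm. A picture is of the moment at which its call begins: read the wrist's pose just before it. camera_params takes no time and is no camera call; for the wrist camera it gives the pose at the moment of the call.
- job_done(): hands the job in; it is judged then, once.
The state is a dict: "time": time; "joint_pos": joint angles; "joint_vel": joint speeds; "joint_efforts": joint torques, N m; "tool_pos": TCP position; "tool_rot": TCP orientation; "contact_force": force on the tool from outside, world axes, zero at the start; "ft_torque": the same for the moment, N m; "gripper_width": opening from 0.0 (shut) to 1.0 (fully open); "grasp_force": force on a finger pad.
Only numpy, scipy, OpenCV 4.12 (cv2) and the standard library are available. Lean on these libraries where they do the work, as an engineer would, in place of code of your own. Each camera call takes 0.05 s, during which the arm holds its last target. There are 200 camera calls.

## Working session

There is one attempt and no reset: what is moved stays moved. The work goes in short steps, Python scripts to look and compute and a shell command to move; the robot and the scene stay as the last step left them, time stands still between calls to the robot, and variables do not carry over. Pictures are saved under pics/ and viewed, at most 10 in all, crops included, and the job is handed in when it is done.

```bash
ls; mkdir -p pics
python3 - <<'E'
from plant import manip, eyes, status, job_done
import cv2
s=status.state();print(s)
for n in("side","top"):
    p=eyes.camera_params(n);print(n,p)
    cv2.imwrite(f"pics/{n}0.png",eyes.grab_frame(n)[:,:,::-1])
E
```

```text
pics
plant.py
shift.py
{'time': 0.0, 'joint_pos': array([ 1.17799354e+00,  5.33599394e-02,  1.61429479e+00,  3.57250912e-06,
        1.47600348e+00, -1.19002298e-01]), 'joint_vel': array([ 0.00098301, -0.00021453, -0.00074544,  0.00101228, -0.00117577,
       -0.00035033]), 'joint_efforts': array([-1.66174832e-03, -3.93670642e+01, -3.70182645e+01, -1.93090686e-04,
        6.97716256e-03,  4.46555859e-06]), 'tool_pos': array([0.16872685, 0.60107151, 0.19516072]), 'tool_rot': array([-2.63134637e-04,  1.36473121e-01,  9.90643236e-01, -9.98692295e-04]), 'contact_force': array([ 0.00325394, -0.37113479,  0.34987208]), 'ft_torque': array([-0.0569955 , -0.01252199,  0.03857098]), 'grasp_force': 0.0, 'gripper_width': 0.9988028932637238}
side {'intrinsics': array([[503.39220496,   0.        , 316.41438027],
       [  0.        , 503.39220496, 192.04200732],
       [  0.        ,   0.        ,   1.        ]]), 'xyz': array([ 0.02581386, -0.95845309,  0.66277394]), 'orientation': array([-0.47047003,  0.84272296, -0.23249474,  0.12009228])}
top {'intrinsics': array([[445.76904833,   0.        , 318.83853241],
       [  0.        , 445.76904833, 194.39549552],
       [  0.        ,   0.        ,   1.        ]]), 'xyz': array([ 0.32340401, -0.11496319,  1.03904929]), 'orientation': array([-0.08746777,  0.73308215, -0.6702599 ,  0.07544288])}
```

View pics/side0.png

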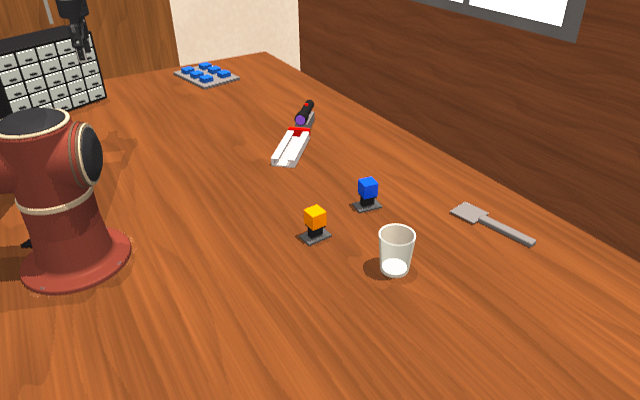

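View pics/top0.png

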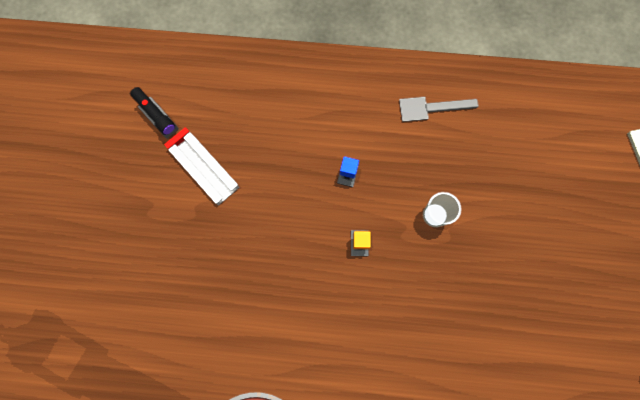

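The side view shows the blue cube at (368,188), amber at (315,218), the cup at (396,250), and the track from (285,163) up to the stop at (298,131). In the top view, blue is at (349,168), amber at (361,240), the track's open end at (228,193) and the stop at (177,138). I'll enlarge these areas for exact pixels.

Run:
```python
import cv2,numpy as np
t=cv2.imread("pics/top0.png");s=cv2.imread("pics/side0.png")
def c(im,x,y,w,h,k):return cv2.resize(im[y:y+h,x:x+w],None,fx=k,fy=k,interpolation=cv2.INTER_CUBIC)
# top track x155..245 y120..210 (k5 ->450x450 ); top blue 325..375,145..195 (k6 -> 300x300)
A=c(t,155,125,80*1+10,85,5);B=c(t,325,145,50,50,7)
C=c(s,265,120,60,50,7);D=c(s,345,170,45,45,7)
cv2.imwrite("pics/cropT.png",np.hstack([A[:350],B]) if 0 else np.hstack([cv2.copyMakeBorder(A,0,0,0,0,0),cv2.copyMakeBorder(B,0,425-350,0,0,0)]))
cv2.imwrite("pics/cropS.png",np.hstack([C,cv2.copyMakeBorder(D,0,35,0,0,0)]))
```

```text
(no output)
```

View pics/cropT.png

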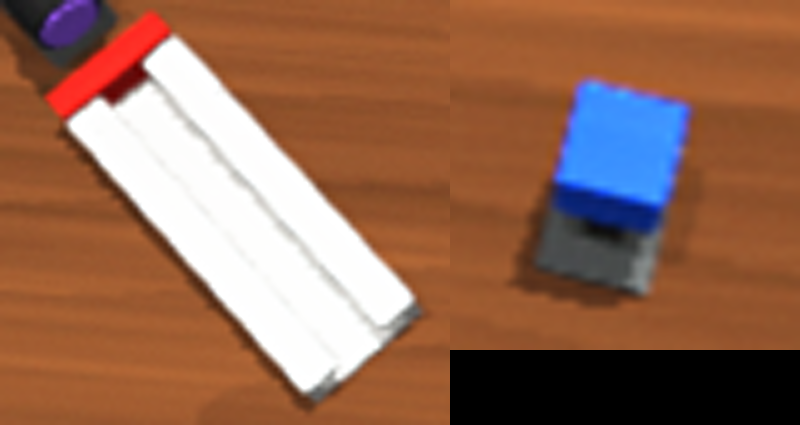

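View pics/cropS.png

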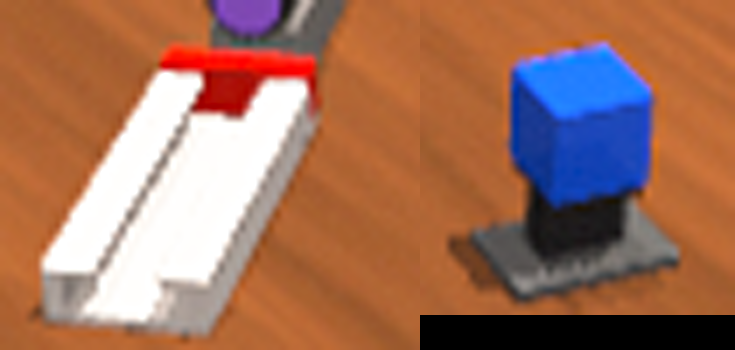

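The crops give these pixels:

| Item | Top crop | Side crop |
|---|---|---|
| Lip-top corners | (305,395), (415,302), (175,37), (68,122) | (43,268), (213,285), (312,85), (162,70) |
| Cube-top corners, panel coordinates | (133,80), (240,105), (215,207), (105,183) | (92,68), (185,44), (232,95), (135,120) |

Next I'll triangulate them.

```bash
cat > h.py <<'E'
import numpy as np,cv2
from plant import manip, eyes, status, job_done
from scipy.spatial.transform import Rotation as R
from scipy.optimize import least_squares
def q2R(q):return R.from_quat(np.asarray(q)[[1,2,3,0]])
def proj(p,X):
    Rw=q2R(p["orientation"]).as_matrix();Y=(np.atleast_2d(X)-p["xyz"])@Rw;u=Y@p["intrinsics"].T
    return u[:,:2]/u[:,2:]
def px(c,off,k):return (np.array(c)+.5)/k-.5+np.array(off)
def tri(ps,uv):
    P=[]
    for p in ps:
        Rw=q2R(p["orientation"]).as_matrix().T;P.append(p["intrinsics"]@np.c_[Rw,-Rw@p["xyz"]])
    X=cv2.triangulatePoints(P[0],P[1],uv[0].T.astype(float),uv[1].T.astype(float));return (X[:3]/X[3]).T
def fit(ps,uvs,rect,x0,fixz=None):
    def pts(v):
        c,s=np.cos(v[3]),np.sin(v[3]);return np.c_[v[0]+c*rect[:,0]-s*rect[:,1],v[1]+s*rect[:,0]+c*rect[:,1],np.full(len(rect),v[2])]
    r=least_squares(lambda v:np.concatenate([(proj(p,pts(v))-u).ravel() for p,u in zip(ps,uvs)]),x0)
    return r.x,np.abs(r.fun).max()
E
python3 - <<'E'
from h import *
T,S=[eyes.camera_params(n) for n in("top","side")]
t=px([(305,395),(415,302),(175,37),(68,122)],(155,125),5);s=px([(43,268),(213,285),(312,85),(162,70)],(265,120),7)
X=tri([T,S],[t,s]);print(X.round(4))
rect=np.array([(-.09,.033),(-.09,-.033),(.09,-.033),(.09,.033)])
c=X.mean(0);d=(X[2]+X[3]-X[0]-X[1])
print("track",fit([T,S],[t,s],rect,[*c,np.arctan2(d[1],d[0])]))
bt=px([(133,80),(240,105),(215,207),(105,183)],(325,145),7)
bs=px([(92,68),(185,44),(232,95),(135,120)],(345,170),7)
q=.018*np.array([(-1,1),(1,1),(1,-1),(-1,-1)])
for k in range(4):
    b=np.roll(bs,k,0);X=tri([T,S],[bt,b]);print(k,X.round(3).tolist())
    d=X[1]-X[0];print(fit([T,S],[bt,b],q,[*X.mean(0),np.arctan2(d[1],d[0])]))
# foot long-edge direction using top crop corners
f=px([(90,265),(195,293)],(325,145),7)
Rm=q2R(T["orientation"]).as_matrix()
def ray(p,u,z):
    d=q2R(p["orientation"]).apply(np.linalg.solve(p["intrinsics"],[*u,1]));return p["xyz"]+d*(z-p["xyz"][2])/d[2]
print("foot",[ray(T,u,.003).round(4) for u in f])
for u in px([(50,237),(100,295),(260,255)],(345,170),7):print(ray(S,u,.003).round(4))
for u in [(361,240)]:print("amber",ray(T,u,.07))
print("cup",ray(T,(444,208),.085)); print("R tool",q2R(status.state()["tool_rot"]).as_matrix().round(3))
E
```

```text
[[0.5187 0.1513 0.0226]
 [0.5686 0.106  0.0214]
 [0.689  0.2397 0.0226]
 [0.6405 0.2837 0.0245]]
track (array([0.60404587, 0.1952436 , 0.02275422, 0.83130454]), np.float64(0.7289075292680423))
0 [[0.628, -0.129, 0.066], [0.626, -0.167, 0.092], [0.62, -0.174, 0.072], [0.622, -0.132, 0.043]]
(array([ 0.62488674, -0.15027848,  0.06767737, -1.17071823]), np.float64(7.637569829201254))
1 [[0.641, -0.131, 0.042], [0.61, -0.161, 0.09], [0.608, -0.17, 0.094], [0.638, -0.141, 0.048]]
(array([ 0.62516843, -0.1497765 ,  0.06725202, -1.71974347]), np.float64(20.675314378081282))
2 [[0.658, -0.139, 0.045], [0.622, -0.164, 0.066], [0.593, -0.162, 0.09], [0.626, -0.138, 0.071]]
(array([ 0.6246722 , -0.15026007,  0.06778273, -2.28528719]), np.float64(11.027493044017547))
3 [[0.645, -0.136, 0.069], [0.639, -0.171, 0.069], [0.604, -0.165, 0.068], [0.61, -0.13, 0.067]]
(array([ 0.62453284, -0.15050542,  0.068135  , -1.728499  ]), np.float64(0.6290971653601787))
foot [array([ 0.5993, -0.1279,  0.003 ]), array([ 0.5926, -0.1645,  0.003 ])]
[ 0.5973 -0.1271  0.003 ]
[ 0.5919 -0.1651  0.003 ]
[ 0.6514 -0.1736  0.003 ]
amber [ 0.45670412 -0.18870887  0.07      ]
cup [ 0.54057916 -0.36280448  0.085     ]
R tool [[-0.963  0.27  -0.001]
 [ 0.27   0.963 -0.002]
 [ 0.    -0.002 -1.   ]]
```

```bash
M='[[1,-0.0428,-0.04,0,0,0,0],[1,-0.0428,-0.04,0,0,0,0],[1,-0.0428,-0.04,0,0,0,0],[1,-0.0428,-0.04,0,0,0,0],[1,-0.0428,-0.04,0,0,0,0]]'; : ; python3 shift.py '[[1,-0.0428,-0.04,0,0,0,0],[1,-0.0428,-0.04,0,0,0,0],[1,-0.0428,-0.04,0,0,0,0],[1,-0.0428,-0.04,0,0,0,0],[1,-0.0428,-0.04,0,0,0,0]]'; python3 shift.py '[[1,-0.0428,-0.04,0,0,0,0],[1,-0.0428,-0.04,0,0,0,0],[1,-0.0428,-0.04,0,0,0,0],[1,-0.0428,-0.04,0,0,0,0],[1,-0.0428,-0.04,0,0,0,0]]'
```

```text
time: 0.72
tool_pos: [0.3213, 0.3495, 0.1959]
tool_rot: [-0.0, 0.136, 0.991, -0.0]
contact_force: [1.0, 0.1, -0.3]
gripper_width: 0.999
grasp_force: 0.0
time: 1.35
tool_pos: [0.4733, 0.0991, 0.1961]
tool_rot: [-0.0, 0.137, 0.991, 0.0]
contact_force: [-0.3, 1.4, 0.3]
gripper_width: 1.004
grasp_force: 0.0
```

```bash
python3 shift.py '[[1,-0.0426,-0.04,0,0,0,0],[1,-0.0426,-0.04,0,0,0,0],[1,-0.0426,-0.04,0,0,0,0],[1,-0.0426,-0.04,0,0,0,0],[1,-0.0426,-0.04,0,0,0,0]]'; python3 shift.py '[[1,0,0,0,0,0,-0.115],[1,0,0,0,0,0,0]]'
python3 - <<'E'
from h import *
p=eyes.camera_params("wrist");im=eyes.grab_frame("wrist");s=status.state()
cv2.imwrite("pics/w1.png",im[:,:,::-1]);np.save("w1.npy",p,allow_pickle=True)
print(s["tool_pos"],q2R(s["tool_rot"]).as_matrix().round(4),s["joint_pos"].round(2))
def rect(c,z,yaw,h):
    a=np.array([(-h[0],h[1]),(h[0],h[1]),(h[0],-h[1]),(-h[0],-h[1])]);C,S=np.cos(yaw),np.sin(yaw)
    return np.c_[a@np.array([[C,S],[-S,C]])+c,np.full(4,z)]
print(proj(p,rect((.6245,-.1505),.07,-.158,(.018,.018))).round(0).tolist())
E
```

```text
time: 1.98
tool_pos: [0.6244, -0.151, 0.1958]
tool_rot: [-0.0, 0.137, 0.991, 0.0]
contact_force: [0.5, 0.9, 0.9]
gripper_width: 1.0
grasp_force: 0.0
time: 2.22
tool_pos: [0.6236, -0.1498, 0.1953]
tool_rot: [-0.001, 0.08, 0.997, 0.0]
contact_force: [0.0, 0.5, -0.2]
gripper_width: 0.998
grasp_force: 0.0
[ 0.62352026 -0.14918647  0.19569363] [[-9.871e-01  1.602e-01 -1.100e-03]
 [ 1.602e-01  9.871e-01  5.000e-04]
 [ 1.200e-03  3.000e-04 -1.000e+00]] [-0.35  0.09  1.57  0.    1.48 -1.76]
[[333.0, 170.0], [332.0, 202.0], [300.0, 202.0], [299.0, 170.0]]
```

View pics/w1.png

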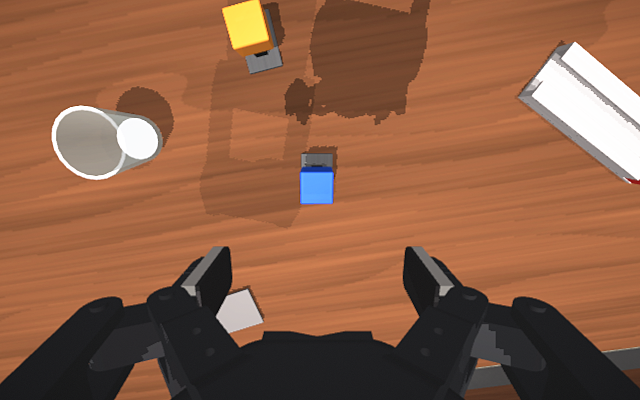

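In the wrist view the cube top spans about (300,172) to (334,204). That matches my prediction of 299–333, 170–202, and the cube is square to the fingers. I'll descend and grip.

```bash
python3 shift.py '[[1,0,-0.001,0.05,0,0,0],[1,-0.001,0,0.05,0,0,0],[1,0,0,0.04,0,0,0],[1,0,0,0.02,0,0,0],[1,0,0,0,0,0,0]]'; python3 shift.py '[[0,0,0,0,0,0,0],[0,0,0,0,0,0,0],[0,0,0,0,0,0,0],[0,0,0,0,0,0,0],[0,0,0,0,0,0,0]]'
```

```text
time: 2.9
tool_pos: [0.6237, -0.1495, 0.0352]
tool_rot: [-0.001, 0.079, 0.997, 0.0]
contact_force: [-0.0, 1.0, 1.2]
gripper_width: 1.004
grasp_force: 0.0
time: 3.52
tool_pos: [0.6247, -0.1504, 0.0365]
tool_rot: [0.0, 0.079, 0.997, -0.0]
contact_force: [0.3, -0.2, 0.4]
gripper_width: -0.001
grasp_force: 0.0
```

The fingers shut fully on nothing, so I need to look.

Run:
```python
from h import *
a=eyes.grab_frame("wrist");b=eyes.grab_frame("side");print(status.state()["gripper_width"],status.state()["grasp_force"])
c=cv2.resize(b[130:290,270:450],None,fx=2.5,fy=2.5)
cv2.imwrite("pics/g1.png",np.hstack([cv2.resize(a,(350,219))[:, :],c[:219,:450]])[:,:,::-1] if 0 else np.vstack([cv2.resize(a[:, :],(450,281)),cv2.resize(c,(450,319))])[:,:,::-1])
```

```text
-0.0015111262510184402 0.0
```

View pics/g1.png

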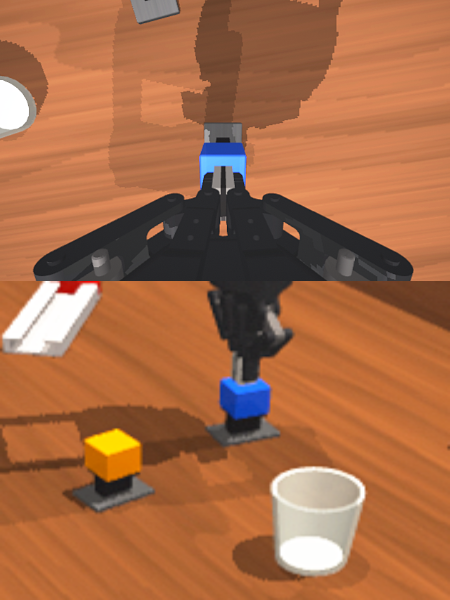

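The picture shows the fingers shut on top of the cube: wrist tip at about (223,165), side tip at about (243,375) in the crop. The tips are near z 0.07, not the reported 0.036. I'll measure the true tip position from the views.

Run:
```python
from h import *
W=eyes.camera_params("wrist");s=status.state();a=eyes.grab_frame("wrist");b=eyes.grab_frame("side");t=eyes.grab_frame("top")
S=eyes.camera_params("side")
print(s["tool_pos"],s["contact_force"],s["joint_pos"].round(3));Rt=q2R(s["tool_rot"])
print("cam in tool",Rt.inv().apply(W["xyz"]-s["tool_pos"]).round(4),(Rt.inv()*q2R(W["orientation"])).as_matrix().round(3).tolist(),W["intrinsics"][0])
for z in(.02,.0365,.055,.07,.085):
    X=[.6247,-.1504,z];print(z,proj(W,X).round(1),proj(S,X).round(1))
cv2.imwrite("pics/g2.png",np.hstack([cv2.resize(a[190:310,250:390],(420,360),interpolation=2),cv2.resize(b[150:222,331:407],(380,360),interpolation=2)])[:,:,::-1])
```

```text
[ 0.62464127 -0.1504131   0.03634211] [-0.53253865  0.38488051 -0.51943656] [-0.352  0.236  1.69   0.     1.216 -1.764]
cam in tool [ 0.0678  0.0003 -0.1781] [[-0.001, -0.963, -0.271], [1.0, -0.001, 0.001], [-0.001, -0.271, 0.963]] [288.68847464   0.         317.06689842]
0.02 [[316.5 218.6]] [[367.  198.7]]
0.0365 [[316.4 226.8]] [[367.3 192.7]]
0.055 [[316.4 238. ]] [[367.6 186. ]]
0.07 [[316.4 248.8]] [[367.8 180.4]]
0.085 [[316.3 261.9]] [[368.1 174.8]]
```

View pics/g2.png

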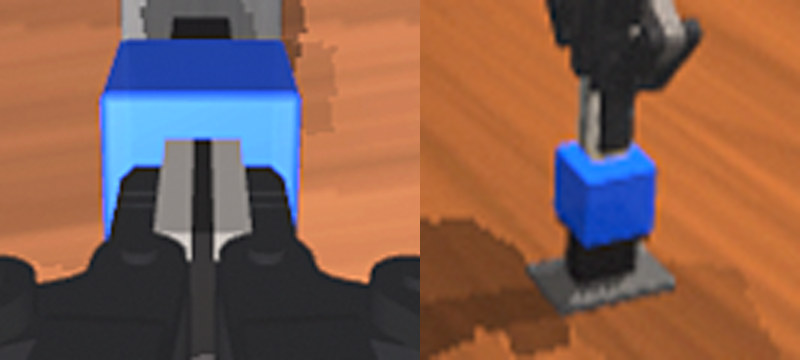

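The tips really stand near z 0.07–0.078, about 40 mm above the reported TCP. That is consistent in both views, and the wrist camera's own height checks out against the cube's size. So the real fingertips sit about 40 mm behind the nominal TCP. I'll reopen, go about 40 mm lower while watching the force, and grip.

```bash
python3 shift.py '[[1,0,0,0,0,0,0],[1,0,0,0,0,0,0],[1,0,0,0,0,0,0],[1,0,0,0,0,0,0],[1,0,0,0,0,0,0]]'; python3 shift.py '[[1,0,0,0.015,0,0,0],[1,0,0,0.01,0,0,0],[1,0,0,0,0,0,0]]';  python3 shift.py '[[1,0,0,0.01,0,0,0],[1,0,0,0.003,0,0,0],[1,0,0,0,0,0,0]]'
```

```text
time: 4.4
tool_pos: [0.6247, -0.1504, 0.0364]
tool_rot: [0.0, 0.079, 0.997, 0.0]
contact_force: [-0.4, -0.1, -0.2]
gripper_width: 1.001
grasp_force: 0.0
time: 4.78
tool_pos: [0.6232, -0.1499, 0.0091]
tool_rot: [-0.002, 0.079, 0.997, 0.001]
contact_force: [-0.6, -1.1, 0.7]
gripper_width: 1.001
grasp_force: 0.0
time: 5.15
tool_pos: [0.6245, -0.1503, -0.002]
tool_rot: [-0.0, 0.079, 0.997, 0.0]
contact_force: [-0.2, 0.5, 0.2]
gripper_width: 1.005
grasp_force: 0.0
```

```bash
python3 shift.py '[[0,0,0,0,0,0,0],[0,0,0,0,0,0,0],[0,0,0,0,0,0,0],[0,0,0,0,0,0,0],[0,0,0,0,0,0,0]]'
```

```text
time: 5.78
tool_pos: [0.6251, -0.1507, -0.0011]
tool_rot: [0.0, 0.079, 0.997, -0.0]
contact_force: [-0.4, 0.0, 1.5]
gripper_width: 0.417
grasp_force: 60.5
```

Gripped: width 0.417 is about 35 mm, at 60 N. I'll lift, carry to 160 mm before the track centre on its axis, (0.496, 0.077), and turn.

```bash
python3 shift.py '[[0,0,0,-0.025,0,0,0],[0,0,0,-0.035,0,0,0]]'; python3 shift.py '[[0,0.0327,0.0408,0,0,0,0],[0,0.0327,0.0408,0,0,0,0],[0,0.0327,0.0408,0,0,0,0],[0,0.0327,0.0408,0,0,0,0],[0,0.0327,0.0408,0,0,0,0]]'; python3 shift.py '[[0,0,0,0,0,0,-0.165],[0,0,0,0,0,0,-0.165],[0,0,0,0,0,0,-0.165],[0,0,0,0,0,0,-0.165],[0,0,0,0,0,0,-0.165]]'; python3 shift.py '[[0,0,0,0,0,0,-0.164],[0,0,0,0,0,0,0],[0,0,0,0,0,0,0]]'
python3 - <<'E'
from h import *
W=eyes.camera_params("wrist");a=eyes.grab_frame("wrist");s=status.state();b=eyes.grab_frame("side");t=eyes.grab_frame("top")
np.savez("v.npz",a=a,b=b,t=t)
M=q2R(s["tool_rot"]).as_matrix();p=s["tool_pos"];print(p,M.round(4),s["joint_pos"].round(2))
yaw=.8313;ax=np.array([np.cos(yaw),np.sin(yaw)]);d=p[:2]-[.6040,.1952];print("track frame",d@ax,d@[-ax[1],ax[0]],"yaw err",np.arctan2(M[1,1],M[0,1])-np.pi/2-yaw)
cv2.imwrite("pics/p1.png",np.vstack([cv2.resize(b[120:200,250:370],(600,400)[:2] if 0 else (450,300),interpolation=2),cv2.resize(t[110:230,155:335],(450,300),interpolation=2)])[:,:,::-1])
E
```

```text
time: 6.02
tool_pos: [0.6225, -0.1495, 0.0562]
tool_rot: [-0.003, 0.079, 0.997, 0.001]
contact_force: [0.6, -0.2, -1.7]
gripper_width: 0.41
grasp_force: 60.1
time: 6.65
tool_pos: [0.4936, 0.0782, 0.0574]
tool_rot: [-0.001, 0.08, 0.997, 0.0]
contact_force: [1.3, 0.2, -1.3]
gripper_width: 0.414
grasp_force: 60.6
time: 7.28
tool_pos: [0.4945, 0.077, 0.0574]
tool_rot: [-0.001, -0.33, 0.944, 0.0]
contact_force: [0.1, 0.0, -2.5]
gripper_width: 0.415
grasp_force: 60.8
time: 7.65
tool_pos: [0.4951, 0.0769, 0.0579]
tool_rot: [-0.0, -0.402, 0.916, 0.0]
contact_force: [0.1, 0.2, -1.9]
gripper_width: 0.414
grasp_force: 60.8
[0.49519032 0.07687223 0.05806658] [[-6.761e-01 -7.368e-01 -7.000e-04]
 [-7.368e-01  6.761e-01  0.000e+00]
 [ 4.000e-04  5.000e-04 -1.000e+00]] [ 0.01 -0.12  2.02  0.    1.24 -2.39]
track frame -0.16075008219505915 0.0006465094349505235 yaw err -0.0029351544958381437
```

View pics/p1.png

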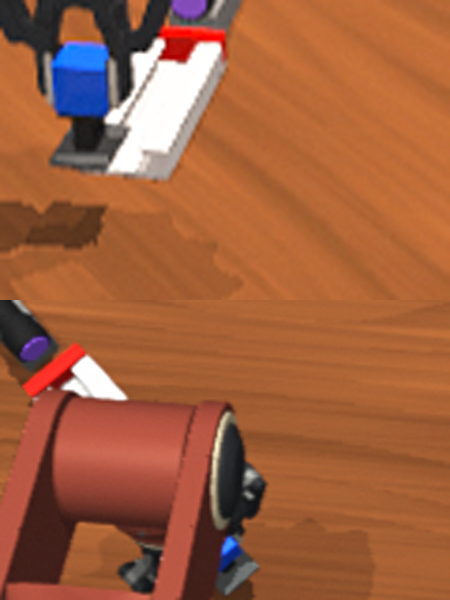

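The sled hangs upright in the fingers, about 160 mm before the track centre, within 1 mm of its axis and 0.2° of its direction. I'll lower so the underside is about 8 mm up, then enter slowly.

```bash
python3 shift.py '[[0,0,-0.0006,0.03,0,0,-0.003],[0,0,0,0.0195,0,0,0],[0,0,0,0,0,0,0],[0,0,0,0,0,0,0]]'; python3 shift.py '[[0,-0.015,0,0,0,0,0],[0,-0.015,0,0,0,0,0],[0,-0.01,0,0,0,0,0],[0,0,0,0,0,0,0]]'
python3 - <<'E'
from h import *
b=eyes.grab_frame("side");cv2.imwrite("pics/p2.png",cv2.resize(b[120:190,255:335],(640,560),interpolation=2)[:,:,::-1])
E
```

```text
time: 8.3
tool_pos: [0.4967, 0.0765, 0.0098]
tool_rot: [0.001, -0.405, 0.915, -0.0]
contact_force: [0.4, 0.1, -1.7]
gripper_width: 0.413
grasp_force: 60.8
time: 8.8
tool_pos: [0.5236, 0.1068, 0.0091]
tool_rot: [0.0, -0.405, 0.914, -0.0]
contact_force: [-0.7, 0.5, -2.8]
gripper_width: 0.414
grasp_force: 60.8
```

View pics/p2.png

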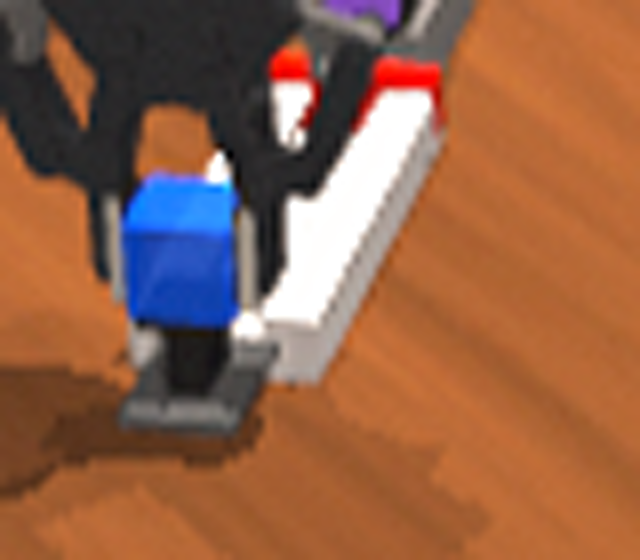

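The foot's right edge runs (235,430) to (278,345), and the near-right end of the track is at (322,325) on top and (320,380) at the bottom. I'll compare these with projections.

Run:
```python
from h import *
S=eyes.camera_params("side");s=status.state();yaw=.8313;ax=np.array([np.cos(yaw),np.sin(yaw)]);ay=np.array([-ax[1],ax[0]]);c=np.array([.604,.1952])
def P(x,y,z):return ((proj(S,[*(c+x*ax+y*ay),z])[0]-[255,120]+.5)*8-.5).round(0)
p=s["tool_pos"];d=p[:2]-c;tx,ty=d@ax,d@ay;u=p[2]+.0011;print(tx,ty,u)
print("track R top/bot, L top",P(-.09,-.033,.024),P(-.09,-.033,0),P(-.09,.033,.024))
for n,x,y,z in[("rear R top",-.03,-.02,.006),("rear R bot",-.03,-.02,0),("rear L bot",-.03,.02,0),("front R top",.03,-.02,.006),("cube top rear R",-.018,-.018,.07),("cube top rear L",-.018,.018,.07)]:print(n,P(tx+x,ty+y,u+z))
print("slope 5mm y",P(tx-.03,ty-.025,u)-P(tx-.03,ty-.02,u),"5mm x",P(tx-.025,ty-.02,u)-P(tx-.03,ty-.02,u),"5mm z",P(tx-.03,ty-.02,u+.005)-P(tx-.03,ty-.02,u))
```

```text
-0.12016718602833945 2.6072320080214317e-05 0.009946054044339066
track R top/bot, L top [317. 320.] [320. 382.] [128. 303.]
rear R top [234. 424.]
rear R bot [235. 440.]
rear L bot [117. 429.]
front R top [281. 338.]
cube top rear R [228. 231.]
cube top rear L [119. 222.]
slope 5mm y [15.  2.] 5mm x [ 4. -7.] 5mm z [ -1. -13.]
```

Everything agrees within about 1 mm. I'll lower 1.5 mm more and go in, checking the force.

```bash
python3 shift.py '[[0,0,0,0.0015,0,0,0],[0,-0.01,0,0,0,0,0],[0,-0.01,0,0,0,0,0],[0,-0.01,0,0,0,0,0],[0,0,0,0,0,0,0]]'; python3 shift.py '[[0,-0.015,0,0,0,0,0],[0,-0.015,0,0,0,0,0],[0,0,0,0,0,0,0]]'
```

```text
time: 9.48
tool_pos: [0.5437, 0.1289, 0.0076]
tool_rot: [0.0, -0.405, 0.914, -0.0]
contact_force: [-0.6, 0.0, -2.1]
gripper_width: 0.417
grasp_force: 60.8
time: 9.85
tool_pos: [0.5643, 0.1514, 0.0077]
tool_rot: [0.0, -0.405, 0.914, -0.0]
contact_force: [-0.3, -0.7, -2.8]
gripper_width: 0.415
grasp_force: 60.8
```

```bash
python3 shift.py '[[0,-0.02,0,0,0,0,0],[0,-0.02,0,0,0,0,0],[0,-0.02,0,0,0,0,0],[0,-0.02,0,0,0,0,0],[0,0,0,0,0,0,0]]'; python3 shift.py '[[0,-0.015,0,0,0,0,0],[0,-0.01,0,0,0,0,0],[0,-0.005,0,0,0,0,0],[0,-0.003,0,0,0,0,0],[0,0,0,0,0,0,0]]'
```

```text
time: 10.48
tool_pos: [0.6175, 0.2103, 0.0075]
tool_rot: [0.0, -0.405, 0.914, -0.0]
contact_force: [0.1, 0.2, -2.4]
gripper_width: 0.412
grasp_force: 60.8
time: 11.1
tool_pos: [0.6392, 0.2341, 0.0073]
tool_rot: [-0.0, -0.405, 0.914, -0.0]
contact_force: [-0.4, 0.6, -2.2]
gripper_width: 0.414
grasp_force: 60.8
```

```bash
python3 shift.py '[[0,-0.003,0,0.001,0,0,0],[0,-0.002,0,0.001,0,0,0],[0,-0.002,0,0,0,0,0],[0,0,0,0,0,0,0]]';python3 shift.py '[[0,-0.001,0,0,0,0,0],[0,-0.001,0,0,0,0,0],[0,0,0,0,0,0,0]]'
```

```text
time: 11.6
tool_pos: [0.644, 0.2394, 0.0054]
tool_rot: [-0.0, -0.405, 0.914, 0.0]
contact_force: [0.5, -0.3, -2.7]
gripper_width: 0.411
grasp_force: 60.8
time: 11.98
tool_pos: [0.6444, 0.2398, 0.0052]
tool_rot: [-0.001, -0.405, 0.914, -0.0]
contact_force: [-3.4, -3.7, 0.4]
gripper_width: 0.415
grasp_force: 61.1
```

Contact with the stop comes at x ≈ +0.060. I'll set it down, release and lift off.

```bash
python3 shift.py '[[0,0.001,0,0.001,0,0,0],[0,0,0,0,0,0,0],[1,0,0,0,0,0,0],[1,0,0,0,0,0,0],[1,0,0,0,0,0,0]]';python3 shift.py '[[1,0,0,0,0,0,0],[1,0,0,-0.03,0,0,0],[1,0,0,-0.05,0,0,0],[1,0,0,-0.06,0,0,0],[1,0,0,-0.02,0,0,0]]';python3 shift.py '[[1,0.05,0,0,0,0,0],[1,0.05,0,0,0,0,0],[1,0.05,0,0,0,0,0],[1,0,0,0,0,0,0]]'
python3 - <<'E'
from h import *
b=eyes.grab_frame("side");w=eyes.grab_frame("wrist")
cv2.imwrite("pics/f.png",np.vstack([cv2.resize(b[90:180,250:370],(400,300),interpolation=2),cv2.resize(w,(480,300))[:,:400]])[:,:,::-1])
E
```

```text
time: 12.6
tool_pos: [0.6452, 0.2405, 0.0051]
tool_rot: [0.001, -0.405, 0.914, 0.0]
contact_force: [-0.0, 1.1, -0.3]
gripper_width: 0.994
grasp_force: 0.0
time: 13.22
tool_pos: [0.6472, 0.2408, 0.1706]
tool_rot: [0.004, -0.405, 0.914, -0.001]
contact_force: [0.1, 0.3, -0.2]
gripper_width: 0.999
grasp_force: 0.0
time: 13.72
tool_pos: [0.5411, 0.1273, 0.1626]
tool_rot: [-0.001, -0.404, 0.915, 0.0]
contact_force: [0.6, -0.5, 0.2]
gripper_width: 1.0
grasp_force: 0.0
```

View pics/f.png

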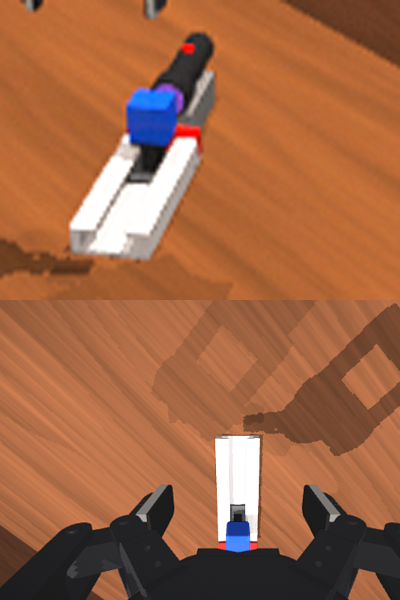

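The sled stands upright in the track under the lips, against the red stop (cube at (152,118) in the side crop), and the gripper is clear of it. I'll hand in.

```bash
python3 -c "
from plant import manip, eyes, status, job_done
print(job_done())"
```

```text
the job is handed in; nothing more can be done
None
```

The blue sled is fully home in the curing track, upright against the red stop and released; the amber sled and cup were not touched, and I handed the job in at about 14 s (no verdict was returned).

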